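Seat the double lid on the solder canister, then lift off the dust cover alone

ROBOT

A 6-joint arm with a two-finger parallel gripper is mounted at the origin on the work surface; the furniture and walls round the work are solid. World frame = base frame: x ahead of the robot, y to its left, z up, the work surface at z = 0. Lengths are in mm, angles in rad, forces in N, time in s.
With the tool pointing down it reaches from about 350 to 975 mm from the base axis. Payload 7.1 kg.
Tool frame: the origin (TCP) lies between the finger pads; the fingertips stand 14 mm ahead of it and the grasp point (between the pads) lies 5 mm behind it; z points along the fingers, y is the line along which they close (so a half turn about z gives the same grasp; the last joint's range is limited). The gripper opens to 88 mm and grips with 3 to 60 N. Pads are 20 mm wide; open, the fingers measure 115 mm over their backs; the gripper's body (75 mm by 178 mm) begins 61 mm behind the grasp point.
Start: joints at [-1.15, 0.423, 1.63, -0, 1.089, -0.019], TCP at [266.114, -565.498, 236.675] pointing down, gripper open.
Joint ranges: [-3, 3], [-0.9, 2.11], [0.09, 2.58], [-1.31, 4.45], [0.11, 2.69], [-2.54, 2.54]. Speed limits (rad/s): [2.39, 2.39, 3.01, 3.14, 3.14, 3.14].

INTERFACE

Orientations are given as a rotation vector (axis times angle).
In Python, from workcell import ctrl gives the robot as it stands. The module is installed in compiled form; this text tells all that it offers.
- The arm moves only by the tool servo_tool, never from a script. Its argument "plan" is a list of rows, each a list of 3 entries, a list of its own where there are three numbers: the closure, from 0 (fully open) to 1 (shut), then the shift along the world's x, y, z in mm, then the turn about the world's z in degrees. In form: [[hand, [x, y, z], yaw], ...]. A call has 1 to 10 rows; each row is the pose to reach, as a shift and turn from the pose commanded when the call began; what a row does not reach only later rows make up. A row lasts 1/12 s, in which the tool goes at most 41.7 mm and 7.16 degrees, less where a joint would pass 70% of its speed; a pose out of reach is approached as far as the arm can. A call with a gripper value outside its range is refused whole. The fingers move at their own pace and stop on an object; the grip force is fixed at half the most. Time passes only in rows, so rows that repeat a pose let the fingers close. It gives the time, the measured TCP pose, the force, the opening and the grip force at its end, in the units of the state.
- ctrl.get_obs(): the state, without advancing time (a new reading comes with each control period).
- ctrl.get_image(name): name is "scene" or "top" or "wrist"; returns the picture (400x640x3 uint8, blue, green, red); there is no depth.
- ctrl.camera_info(name): a dict with "fovy" (degrees; the focal length in pixels is half the picture's height over the tangent of half this angle, whatever the lens; pixels are square), "cx", "cy" (the principal point, pixels), "k1" (the pictures are not rectified: a ray, as slopes to the right and down, at radius r is drawn at 1 + k1 r^2 times it, then the intrinsics apply), "rvec" (rotation vector, rad) and "tvec" (3), from world to camera coordinates, as OpenCV has them; the wrist camera has in their place "T_tool_cam" (4x4, takes a point from camera to tool coordinates, whose origin is the TCP and whose axes are the flange's). Camera axes: x right, y down, z forward; pixel columns grow to the right and rows downward; lengths in mm; the calibration is good to about 2 mm. A picture is of the moment at which its call begins: read the wrist's pose just before it. camera_info takes no time and is no camera call.
- ctrl.close_job(): hands the job in; it is judged then, once.
The state is a dict: "t": time; "qpos": joint angles; "qvel": joint speeds; "joint_torque": joint torques, N m; "ee_pos": TCP position; "orientation": TCP orientation; "ft_force": force on the tool from outside, world axes, zero at the start; "moment": the same for the moment, N m; "width": finger opening in mm; "grasp_force": force on a finger pad.
Only numpy, scipy, OpenCV 4.12 (cv2) and the standard library are available. Lean on these libraries where they do the work, as an engineer would, in place of code of your own. Each camera call takes 0.05 s, during which the arm holds its last target. There are 200 camera calls.

TASK

Close the green solder canister with its double lid: carry the lid by the black knob of the brass inner lid, so that the red dust cover rides along on it, and lower it onto the canister until the inner lid is fully home, without dropping it. Let go of the knob, take the cover by its aluminium collar and lift the cover alone straight up, leaving the inner lid seated, so that the seal can be inspected. Finish while still holding the cover level over the canister, its lower edge a few centimetres clear above the knob, with the canister left standing where it is and the mug, bottles and brass weight left alone.

Things in the scene. Friction and masses are not known exactly. Their poses are not given: they have to be found in the camera images.
- canister: Loose upright green round tin, open at the top, 80 mm outer diameter, 60 mm tall, bore 74 mm, wall 3 mm, floor 4 mm, about 0.6 kg; a grey solder spool (56 mm diameter, 40 mm tall) stands inside. Origin at the centre of its underside, z up. Too wide to grip; it need not be moved.
- canister_mouth (a point): Centre of the canister's open mouth, at rim height, 60 mm above its underside.
- sealing_lid: Loose inner lid, 0.2 kg: black rubber plug 70 mm diameter, 10 mm deep (chamfered to 62 at the bottom), brass flange 84 mm diameter, 4 mm thick, that rests on the canister's rim, brass stem 14 mm diameter, black knob on top. Origin: centre of the plug's underside, z up. Starts standing on the bench with the cover resting on its flange. Seated, its origin is 50 mm above the canister's underside.
- lid_knob (a point): Middle of the inner lid's black knob, on the axis, 55 mm above the plug's underside. The knob is 20 mm in diameter and 22 mm tall (44 to 66 mm above the plug's underside); its lower edge stands 4 mm above the top of the cover's collar.
- dust_cover: Loose red outer lid, 0.14 kg, 98 mm diameter: a skirt 11 mm deep, 90 mm inner diameter, that goes round the flange and the canister's outside; a top 4 mm thick with a 28 mm hole for stem and knob. Origin: centre of the skirt's lower edge, z up; 3 mm above the inner lid's origin when resting on it. It has 3 mm of sideways play there and is held by its weight alone.
- cover_collar (a point): Middle of the cover's aluminium grip collar, on the axis, 26 mm above the cover's lower edge. The collar stands on the cover's top round the hole: 44 mm outer and 28 mm inner diameter, 22 mm tall, from 15 to 37 mm above the cover's lower edge.
- flux_bottle: Bystander: white bottle with a yellow cap, 43 mm diameter, 82 mm tall; origin at the centre of its underside.
- brass_weight: Bystander: brass weight with a knob, 39 mm diameter, 46 mm tall; origin at the centre of its underside.
- cutting_oil: Bystander: small cream bottle with a red nozzle, 38 mm diameter, 98 mm tall; origin at the centre of its underside.
- tea_mug: Bystander: green mug, 90 mm diameter, 92 mm tall, 118 mm over its handle; origin at the centre of its underside.
- apron_front (a point): Obstacle: the foremost part (nearest the robot) of the blue apron hanging on the far wall, solid and fixed. It spans 140 mm to either side of this point in y, from the bench up to 0.48 m, and all behind it. The arm starts to the right of it and the work lies to the left: cross nearer to the robot, at most 0.45 m from its base axis.
Things that resemble listed ones, but are neither listed nor needed, are in the scene too. Of the things that look like the dust_cover, the larger one is meant.

How it is judged:
By the outcome, as a careful person would: the job done as asked, in the order asked, and still so for the second after the job is handed in, while the arm keeps its last pose, push and grip.
It also fails if it takes over 50 s, if anything falls off the work surface, if the arm or the gripper's body presses on something with over 40 N, if the wrist force passes 120 N, or if a joint passes its speed limit or range.

## Working session

There is one attempt and no reset: what is moved stays moved. The work goes in short steps, Python scripts to look and compute and a tool call to move; the robot and the scene stay as the last step left them, time stands still between calls to the robot, and variables do not carry over. Pictures are saved under pics/ and viewed, at most 10 in all, crops included, and the job is handed in when it is done.

Besides the shell and the picture viewer there is one more tool, called after "Call:" in YAML: its name, and indented under it one key for each argument. servo_tool: Moves the arm, as the interface text tells. Its arguments: {"type":"object","properties":{"plan":{"type":"array"}},"required":["plan"]}

```bash
mkdir -p pics; cat > h.py <<'E'
import numpy as np, cv2
from workcell import ctrl
R=lambda v: cv2.Rodrigues(np.array(v,float))[0]
def cam(n,obs=None):
    c=ctrl.camera_info(n); f=200/np.tan(np.radians(c['fovy'])/2)
    if n=='wrist':
        T=np.array(c['T_tool_cam']); o=obs or ctrl.get_obs()
        Rt=R(o['orientation']); Rc=Rt@T[:3,:3]; C=Rt@T[:3,3]+np.array(o['ee_pos'])
    else:
        Rw=R(c['rvec']); Rc=Rw.T; C=-Rw.T@np.array(c['tvec']).ravel()
    return dict(f=f,cx=c['cx'],cy=c['cy'],k=c['k1'],R=Rc,C=C)
def ray(c,u,v):
    d=np.array([(u-c['cx'])/c['f'],(v-c['cy'])/c['f']]); s=d.copy()
    for _ in range(20): s=d/(1+c['k']*(s@s))
    r=c['R']@np.array([s[0],s[1],1]); return c['C'],r/np.linalg.norm(r)
def plane(c,u,v,z):
    C,r=ray(c,u,v); return C+r*(z-C[2])/r[2]
def proj(c,p):
    q=c['R'].T@(np.array(p,float)-c['C']); s=q[:2]/q[2]; s=s*(1+c['k']*(s@s))
    return s*c['f']+[c['cx'],c['cy']]
def tri(rs):
    A=0;b=0
    for C,r in rs:
        P=np.eye(3)-np.outer(r,r); A=A+P; b=b+P@C
    x=np.linalg.solve(A,b); return x,[np.linalg.norm((np.eye(3)-np.outer(r,r))@(x-C)) for C,r in rs]
E
python3 - <<'E'
from h import *
o=ctrl.get_obs(); print(o)
for n in('scene','top'):
    im=ctrl.get_image(n); cv2.imwrite(f'pics/{n}0.png',im); c=cam(n); print(n,c)
E
```

```text
{'t': 0.0, 'qpos': array([-1.14999332e+00,  4.23839733e-01,  1.63066464e+00, -9.02970525e-06,
        1.08855556e+00, -1.89992950e-02]), 'qvel': array([-9.67283227e-04, -1.79553768e-04,  4.77064267e-04,  1.32597842e-03,
        6.76329686e-05,  6.47099574e-04]), 'joint_torque': array([-6.42862096e-05, -5.44624257e+01, -2.73669559e+01,  6.42556557e-02,
        2.25951453e-02, -1.14592935e-04]), 'ee_pos': array([ 265.91355308, -565.04673623,  235.91231655]), 'orientation': array([-3.06453695e+00, -6.84978664e-01,  4.72022038e-04]), 'ft_force': array([-0.20959142, -0.05070217, -0.72806472]), 'moment': array([ 0.021336  , -0.03636556, -0.03432295]), 'grasp_force': 0.0, 'width': 87.76810046009405}
scene {'f': np.float64(467.95967873111215), 'cx': 313.9118003775818, 'cy': 201.05957221295083, 'k': -0.030157367350513792, 'R': array([[-0.46489963, -0.37286393,  0.80301982],
       [-0.88496486,  0.22291152, -0.40883695],
       [-0.02656181, -0.90071246, -0.43360296]]), 'C': array([-237.84028644,  517.1643334 ,  546.88512329])}
top {'f': np.float64(385.5087519238454), 'cx': 321.663017891241, 'cy': 199.31871699686786, 'k': -0.07808294294158026, 'R': array([[-0.06520891, -0.97006806,  0.23391398],
       [-0.9978709 ,  0.06367614, -0.01410727],
       [-0.00120972, -0.23433587, -0.97215494]]), 'C': array([329.75301109, 141.1627184 , 976.64817201])}
```

View pics/scene0.png

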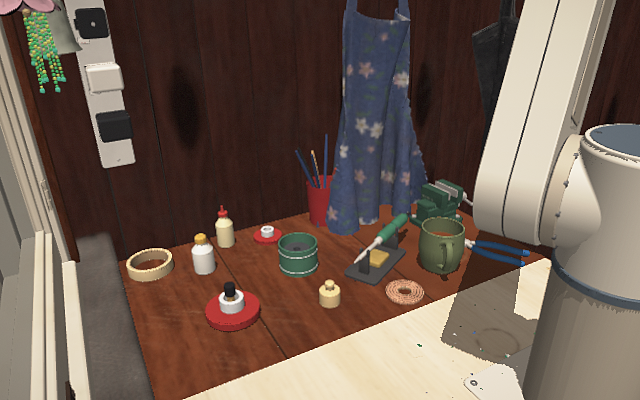

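View pics/top0.png

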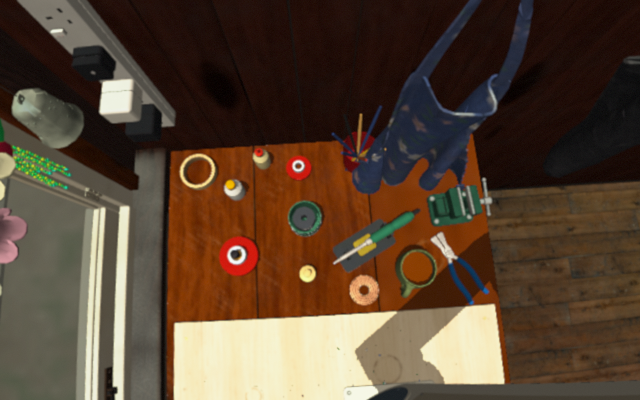

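In the scene view, the large red lid with white collar and black knob is at (232,306), with a smaller red look-alike without a black knob at (267,235). The canister is at (298,253), beside the mug at (442,245). In the top view they are at (238,256), (299,168), (305,217) and (415,270). The larger red one carrying a black knob fits the description. I'll confirm it in a crop and measure.

```bash
python3 - <<'E'
from h import *
S=cv2.imread('pics/scene0.png');T=cv2.imread('pics/top0.png')
a=cv2.resize(S[200:340,180:340],(640,560),interpolation=cv2.INTER_CUBIC)[:, :400]
b=cv2.resize(T[150:290,205:305],(400,560),interpolation=cv2.INTER_CUBIC)
cv2.imwrite('pics/crop1.png',np.hstack([a,b]))
cs,ct=cam('scene'),cam('top')
def blobs(im,lo,hi,roi,tag,amin=25):
    x0,y0,x1,y1=roi; h=cv2.cvtColor(im,cv2.COLOR_BGR2HSV)[y0:y1,x0:x1]
    m=cv2.inRange(h,lo,hi)
    if lo[0]==0 and hi[0]<20: m|=cv2.inRange(h,(168,lo[1],lo[2]),(180,255,255))
    cn,_=cv2.findContours(m,cv2.RETR_EXTERNAL,cv2.CHAIN_APPROX_NONE)
    for c in cn:
        if cv2.contourArea(c)>amin:
            x,y,w,hh=cv2.boundingRect(c); e=cv2.fitEllipse(cv2.convexHull(c))
            print(tag,(x+x0,y+y0,w,hh),'ell',np.round([e[0][0]+x0,e[0][1]+y0,*e[1],e[2]],1))
for im,n,r,rc in((S,'S',(200,275,270,335),(270,225,325,285)),(T,'T',(210,230,265,282),(280,195,330,240))):
    blobs(im,(0,190,100),(7,255,255),r,n+'red')
    blobs(im,(0,0,140),(180,80,255),r,n+'collar')
    blobs(im,(0,0,0),(180,255,60),r,n+'black',10)
    blobs(im,(60,60,25),(95,255,255),rc,n+'can')
for p in((238,256),(299,168),(305,217),(308,273),(415,270),(234,189),(261,158),(375,180)): print(p,plane(ct,*p,30).round())
E
```

```text
Scollar (219, 289, 25, 25) ell [230.9 300.8  24.7  26.5  42.8]
Sblack (224, 282, 11, 15) ell [229.3 289.   11.9  15.9 178.8]
Scan (281, 268, 36, 9) ell [298.5 266.5  19.7  36.4  87. ]
Scan (280, 252, 37, 20) ell [298.4 258.5  26.8  38.9  84.7]
Scan (278, 233, 39, 24) ell [297.3 244.5  24.1  39.3  86.8]
Tred (219, 236, 40, 40) ell [238.4 255.7  39.1  40.4  36.9]
Tcollar (228, 246, 18, 19) ell [236.5 254.8  17.8  18.8  18.3]
Tblack (232, 251, 8, 7) ell [235.3 253.8   6.4   7.5 108.3]
Tcan (289, 201, 32, 34) ell [304.7 217.5  31.5  33.1   5.4]
(238, 256) [428. 342.  30.]
(299, 168) [644. 180.  30.]
(305, 217) [515. 172.  30.]
(308, 273) [377. 172.  30.]
(415, 270) [366. -88.  30.]
(234, 189) [599. 349.  30.]
(261, 158) [678. 278.  30.]
(375, 180) [599. -12.  30.]
```

View pics/crop1.png

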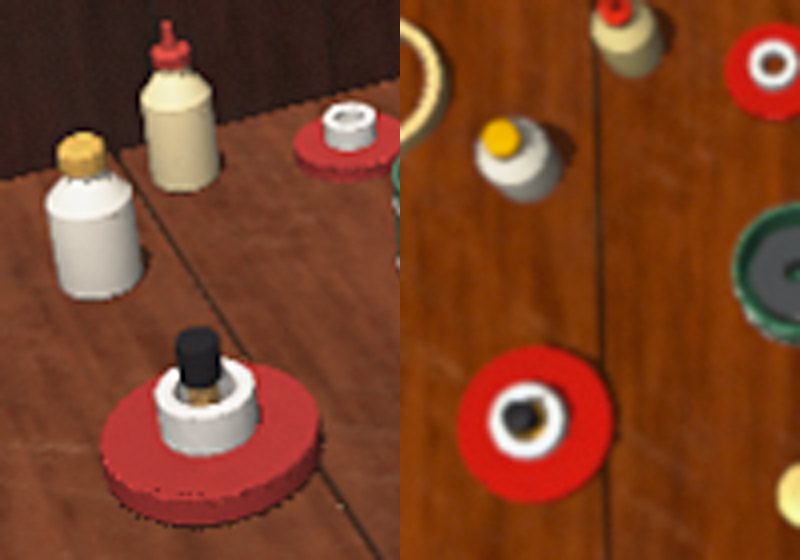

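The crop confirms the large red cover (left, with black knob and white collar) as the one meant. The small one at the upper right has no knob. Next I'll cross close to the robot while turning the hand.

Call:
servo_tool:
  plan:
    - [0, [0, 41, 0], 7]
    - [0, [0, 82, 0], 14]
    - [0, [0, 123, 0], 21]
    - [0, [0, 164, 0], 28]
    - [0, [0, 205, 0], 35]
    - [0, [0, 245, 0], 42]
    - [0, [16, 283, 0], 49]
    - [0, [31, 320, 0], 56]
    - [0, [47, 357, 0], 63]
    - [0, [62, 394, 0], 70]

```text
t: 0.93
ee_pos: [328.2, -169.8, 236.8]
orientation: [2.112, 2.325, 0.0]
ft_force: [0.8, -0.6, -0.6]
width: 87.6
grasp_force: 0.0
```

```bash
python3 - <<'E'
from h import *
cs,ct=cam('scene'),cam('top')
print(tri([ray(cs,229.5,289.3),ray(ct,235.8,254.3)]))   # knob
print(plane(cs,229.5,289.3,55),plane(ct,235.6,254.1,66))
print('collar',tri([ray(cs,231.3,301),ray(ct,237,255)]))
print('can',tri([ray(cs,297.8,244.3),ray(ct,304.8,217)]),plane(ct,304.8,217.2,60),plane(cs,297.8,244.3,60))
print('apron low',[plane(ct,*p,0).round() for p in((368,193),(425,188))],[plane(cs,*p,0).round() for p in((330,232),(345,234),(380,222))])
E
```

```text
(array([431.44870972, 344.58074398,  54.27518076]), [np.float64(3.1661548893705316), np.float64(3.1661548893704103)])
[432.73786084 347.38051856  55.        ] [429.33346347 339.52991676  66.        ]
collar (array([431.61613804, 345.59813648,  29.2841473 ]), [np.float64(1.5956352589167615), np.float64(1.5956352589167428)])
can (array([511.35233022, 173.39528691,  53.34857621]), [np.float64(1.9711760715285582), np.float64(1.9711760715287177)]) [508.57180751 171.4792543   60.        ] [502.54430854 179.55605549  60.        ]
apron low [array([574.,   5.,   0.]), array([ 578., -147.,    0.])] [array([606.,  47.,   0.]), array([580.,  22.,   0.]), array([587., -83.,   0.])]
```

The heights agree: knob 54 mm (expected 55), collar 29 mm, mouth about 55 mm. Continuing past the apron.

Call:
servo_tool:
  plan:
    - [0, [16, 38, 0], 7]
    - [0, [32, 77, 0], 14]
    - [0, [48, 115, 0], 21]
    - [0, [62, 154, 0], 28]
    - [0, [66, 194, 0], 35]
    - [0, [64, 234, 0], 42]
    - [0, [58, 274, 0], 49]
    - [0, [52, 313, 0], 56]
    - [0, [48, 353, 0], 63]
    - [0, [60, 391, 0], 70]

```text
t: 1.77
ee_pos: [385.2, 221.0, 236.3]
orientation: [-0.393, -3.115, 0.002]
ft_force: [0.7, -0.6, 0.1]
width: 87.8
grasp_force: 0.0
```

Call:
servo_tool:
  plan:
    - [0, [14, 37, 0], 7]
    - [0, [28, 74, 0], 14]
    - [0, [41, 110, 0], 16]
    - [0, [41, 123, 0], 16]
    - [0, [41, 123, 0], 16]

```text
t: 2.18
ee_pos: [429.2, 345.1, 236.1]
orientation: [0.036, -3.141, -0.001]
ft_force: [0.0, -0.3, 0.1]
width: 88.0
grasp_force: 0.0
```

```bash
python3 - <<'E'
from h import *
o=ctrl.get_obs(); im=ctrl.get_image('wrist'); cv2.imwrite('pics/w1.png',im); c=cam('wrist',o); np.save('w1.npy',c,allow_pickle=True)
print(o['t'],o['ee_pos'],o['qpos'],R(o['orientation']).round(3),c)
for p in((431,344,66),(511,173,60)): print(proj(c,p))
E
```

```text
2.1833 [429.2392757  345.11503884 236.13415082] [ 6.55375097e-01  3.15424107e-01  1.79580923e+00  4.38480396e-04
  1.03023147e+00 -9.38450010e-01] [[-1.    -0.023 -0.   ]
 [-0.023  1.     0.   ]
 [ 0.     0.    -1.   ]] {'f': np.float64(318.7460413888605), 'cx': 321.2653720248933, 'cy': 199.06974148674664, 'k': -0.0026255727751078864, 'R': array([[-2.13249443e-02,  9.66976024e-01,  2.53973652e-01],
       [ 9.99772218e-01,  2.04041194e-02,  6.25967536e-03],
       [ 8.70847266e-04,  2.54049289e-01, -9.67190881e-01]]), 'C': array([359.61973218, 345.18148252, 383.72126485])}
[318.34640585 187.59208734]
[161.63026112 254.16808375]
```

View pics/w1.png

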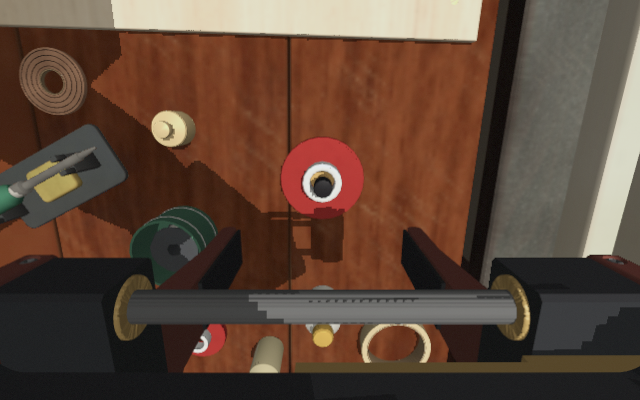

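The wrist view shows the knob at (322,186), collar ring at (322,183) and red cover at (322,178). The canister mouth at about (175,245) is partly hidden by a finger. I'll take a second wrist view from between the two.

Call:
servo_tool:
  plan:
    - [0, [-10, -38, 0], 0]
    - [0, [-20, -76, 0], 0]
    - [0, [-35, -110, 0], 0]
    - [0, [-35, -110, 0], 0]
    - [0, [-35, -110, 0], 0]

```text
t: 2.65
ee_pos: [392.7, 229.8, 236.7]
orientation: [0.027, -3.141, 0.001]
ft_force: [-0.1, 0.8, 0.4]
width: 88.1
grasp_force: 0.0
```

```bash
cat >> h.py <<'E'
def blobs(im,lo,hi,roi,tag,amin=25):
    x0,y0,x1,y1=roi; h=cv2.cvtColor(im,cv2.COLOR_BGR2HSV)[y0:y1,x0:x1]
    m=cv2.inRange(h,lo,hi)
    if lo[0]==0 and hi[0]<20: m|=cv2.inRange(h,(168,lo[1],lo[2]),(180,255,255))
    cn,_=cv2.findContours(m,cv2.RETR_EXTERNAL,cv2.CHAIN_APPROX_NONE)
    for c in cn:
        if cv2.contourArea(c)>amin:
            x,y,w,hh=cv2.boundingRect(c); e=cv2.fitEllipse(cv2.convexHull(c))
            print(tag,(x+x0,y+y0,w,hh),'ell',np.round([e[0][0]+x0,e[0][1]+y0,*e[1],e[2]],1))
E
python3 - <<'E'
from h import *
o=ctrl.get_obs(); im=ctrl.get_image('wrist'); cv2.imwrite('pics/w2.png',im); c=cam('wrist',o); np.save('w2.npy',c,allow_pickle=True)
print(o['t'],o['ee_pos'])
k=proj(c,(430,344,66)).astype(int); m=proj(c,(511,173,60)).astype(int); print(k,m)
w1=cv2.imread('pics/w1.png')
for t,i,p in(('w1',w1,(322,184)),('w2',im,k)):
    r=(max(0,p[0]-55),max(0,p[1]-55),p[0]+55,p[1]+55)
    blobs(i,(0,190,90),(7,255,255),r,t+'red',200)
    blobs(i,(0,0,140),(180,80,255),r,t+'col',100)
    blobs(i,(0,0,0),(180,255,45),r,t+'blk',60)
r=(m[0]-70,m[1]-70,m[0]+70,m[1]+70); blobs(im,(60,60,25),(95,255,255),r,'can',100)
cv2.imwrite('pics/c2.png',cv2.resize(im[80:330,120:560],None,fx=1.8,fy=1.8,interpolation=cv2.INTER_CUBIC))
E
```

```text
2.65 [392.65244076 229.75785453 236.67923513]
[427 222] [268 286]
w1col (302, 163, 40, 40) ell [322.  182.3  38.8  39.6  53. ]
w1blk (314, 177, 17, 20) ell [322.2 186.6  17.6  20.    3.3]
w2col (np.int64(404), np.int64(197), 39, 31) ell [423.  215.4  35.1  38.9  59. ]
w2blk (np.int64(401), np.int64(230), 42, 47) ell [421.1 265.6  33.9  74.4 155.6]
w2blk (np.int64(417), np.int64(211), 22, 21) ell [427.6 221.1  18.1  23.3 131.5]
can (np.int64(237), np.int64(251), 70, 39) ell [271.5 282.7  64.4  68.8  85.5]
can (np.int64(249), np.int64(239), 58, 32) ell [276.5 265.3  53.2  59.9  94.2]
```

View pics/c2.png

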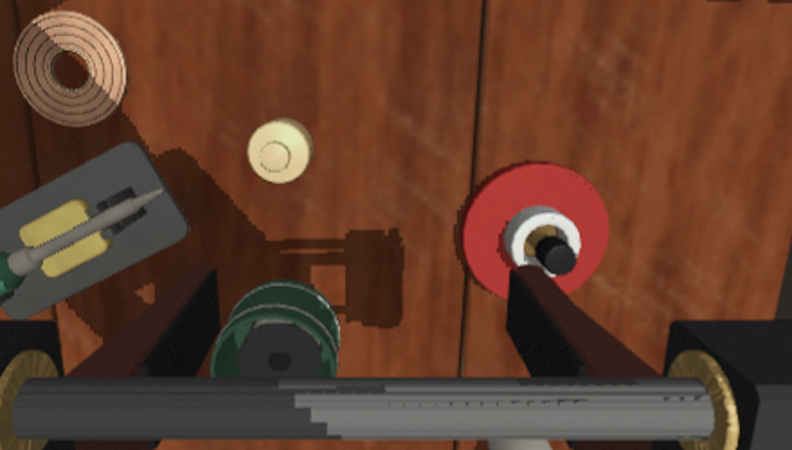

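The crop shows the knob top at about (429,222) in the full picture. The canister mouth is half hidden by the gripper bar, with the visible rim spanning columns 237–307. I'll take one view from nearly above the canister.

Call:
servo_tool:
  plan:
    - [0, [34, -18, 0], 0]
    - [0, [68, -36, 0], 0]
    - [0, [97, -52, 0], 0]
    - [0, [97, -52, 0], 0]
    - [0, [97, -52, 0], 0]

```text
t: 3.12
ee_pos: [492.6, 180.2, 236.5]
orientation: [-0.029, 3.141, 0.0]
ft_force: [-0.7, 0.3, 0.2]
width: 87.7
grasp_force: 0.0
```

```bash
python3 - <<'E'
from h import *
o=ctrl.get_obs(); im=ctrl.get_image('wrist'); cv2.imwrite('pics/w3.png',im); c=cam('wrist',o); np.save('w3.npy',c,allow_pickle=True)
print(o['t'],o['ee_pos'])
m=proj(c,(509,176,60)).astype(int); print(m)
x0,y0,x1,y1=m[0]-60,m[1]-60,m[0]+60,m[1]+60
blobs(im,(60,60,25),(95,255,255),(x0,y0,x1,y1),'can',100)
blobs(im,(0,0,20),(180,60,110),(x0,y0,x1,y1),'spool',100)
cv2.imwrite('pics/c3.png',cv2.resize(im[y0:y1,x0:x1],None,fx=5,fy=5,interpolation=cv2.INTER_CUBIC)); print(x0,y0)
c1=np.load('w1.npy',allow_pickle=True).item();c2=np.load('w2.npy',allow_pickle=True).item()
print('knobtop',tri([ray(c1,322.5,187.5),ray(c2,429.4,222.2)]),plane(c1,322.5,187.5,66),plane(c2,429.4,222.2,66))
print('collar',plane(c1,322,182.8,37))
E
```

```text
3.1167 [492.61240409 180.19208639 236.46338406]
[315 199]
can (np.int64(279), np.int64(164), 74, 74) ell [315.6 200.4  72.6  73.5 103.7]
spool (np.int64(301), np.int64(208), 39, 16) ell [320.8 215.2  14.9  39.1  82.3]
255 139
knobtop (array([432.27592512, 348.33134797,  59.06907594]), [np.float64(0.09318791683859115), np.float64(0.09318791683865593)]) [430.81413676 348.23747905  66.        ] [429.85860948 345.83735439  66.        ]
collar [431.98336343 347.84246774  37.        ]
```

View pics/c3.png

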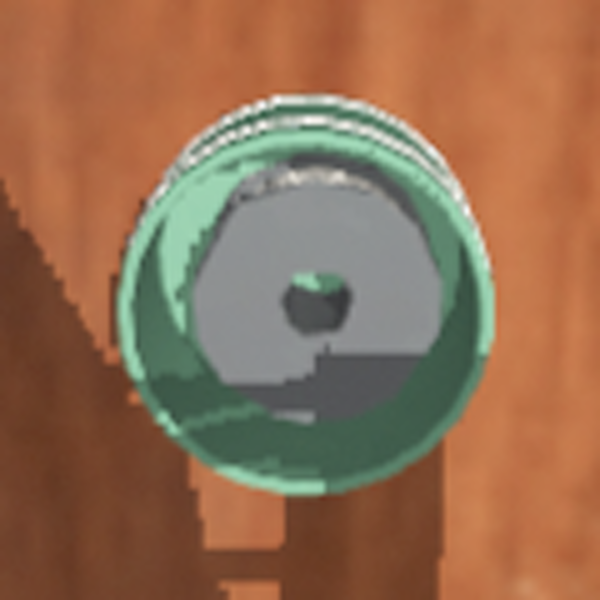

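The crop shows the full rim: left 118, right 495, top 130, bottom 493 in crop pixels, so its centre is about (315.9,200.9) in the full picture.

```bash
python3 - <<'E'
from h import *
c=np.load('w3.npy',allow_pickle=True).item()
print(plane(c,315.9,200.9,60)); cs,ct=cam('scene'),cam('top')
p=plane(c,315.9,200.9,60)
# independent height: rim width 75.4 px of 80 mm
C,r=ray(c,315.9,200.9); d=80*c['f']/75.4; print('h',(C+r*d/(r@c['R'][:,2]))[2])
print(proj(cs,p),proj(ct,p))
print(tri([ray(c,315.9,200.9),ray(ct,304.8,216.5)]))
k=np.array([431.2,347.5,66]);print(proj(cs,k),proj(ct,k))
o=ctrl.get_obs();print(o['ee_pos'])
E
```

```text
[510.23887189 176.65087551  60.        ]
h 57.4478072788645
[297.4294714  242.23616304] [302.62939913 216.6613313 ]
(array([518.28595076, 174.38346475,  25.56393763]), [np.float64(2.20289547984193), np.float64(2.2028954798420024)])
[229.04620064 284.63122809] [232.23973343 253.51362355]
[491.32848752 180.52871962 236.27608895]
```

Canister mouth is at (510,176.5) and the knob at (431,347.5). I'll go above the knob, then descend so the fingertips stay above the collar top (TCP z about 57.5).

Call:
servo_tool:
  plan:
    - [0, [-13, 37, 0], 0]
    - [0, [-26, 74, 0], 0]
    - [0, [-40, 111, 0], 0]
    - [0, [-53, 148, 0], 0]
    - [0, [-60, 167, -20], 0]
    - [0, [-60, 167, -60], 0]
    - [0, [-60, 167, -100], 0]
    - [0, [-60, 167, -130], 0]
    - [0, [-60, 167, -130], 0]
    - [0, [-60, 167, -130], 0]

```text
t: 4.0
ee_pos: [429.2, 347.4, 105.8]
orientation: [0.035, -3.138, 0.004]
ft_force: [0.9, -0.2, 0.4]
width: 87.6
grasp_force: 0.0
```

```bash
python3 - <<'E'
from h import *
o=ctrl.get_obs(); im=ctrl.get_image('wrist'); cv2.imwrite('pics/w4.png',im); c=cam('wrist',o); np.save('w4.npy',c,allow_pickle=True)
print(o['t'],o['ee_pos'])
m=proj(c,(431,347.5,66)).astype(int); print(m, proj(c,(431,347.5,37)))
r=(m[0]-75,max(0,m[1]-75),m[0]+75,m[1]+75)
blobs(im,(0,0,0),(180,255,45),r,'blk',100);blobs(im,(0,0,140),(180,80,255),r,'col',300)
cv2.imwrite('pics/c4.png',im)
E
```

```text
4.0 [429.23101247 347.40491317 105.76077787]
[318 233] [319.17024974 219.0894917 ]
blk (np.int64(306), np.int64(213), 28, 17) ell [319.5 226.6  27.   28.6  18. ]Traceback (most recent call last):
  File "<stdin>", line 6, in <module>
  File "h.py", line 33, in blobs
    x,y,w,hh=cv2.boundingRect(c); e=cv2.fitEllipse(cv2.convexHull(c))
                                    ~~~~~~~~~~~~~~^^^^^^^^^^^^^^^^^^^
cv2.error: OpenCV(4.12.0) /io/opencv/modules/imgproc/src/shapedescr.cpp:361: error: (-201:Incorrect size of input array) There should be at least 5 points to fit the ellipse in function 'fitEllipseNoDirect'
```

The knob is at column 320 (expected 319), so it's centred. Going down and gripping.

Call:
servo_tool:
  plan:
    - [0, [1, 1, -20], 0]
    - [0, [1, 1, -38], 0]
    - [0, [1, 1, -48], 0]
    - [0, [1, 1, -48], 0]
    - [1, [1, 1, -48], 0]
    - [1, [1, 1, -48], 0]
    - [1, [1, 1, -48], 0]
    - [1, [1, 1, -48], 0]
    - [1, [1, 1, -48], 0]
    - [1, [1, 1, -48], 0]

```text
t: 4.88
ee_pos: [432.3, 348.6, 59.1]
orientation: [-0.033, 3.141, 0.001]
ft_force: [0.2, 0.2, 0.6]
width: 51.4
grasp_force: 0.0
```

Call:
servo_tool:
  plan:
    - [1, [0, 0, 0], 0]
    - [1, [0, 0, 0], 0]
    - [1, [0, 0, 0], 0]
    - [1, [0, 0, 0], 0]
    - [1, [0, 0, 0], 0]
    - [1, [0, 0, 0], 0]
    - [1, [0, 0, 0], 0]
    - [1, [0, 0, 0], 0]

```text
t: 5.55
ee_pos: [432.0, 348.3, 58.6]
orientation: [0.033, -3.141, 0.001]
ft_force: [-0.5, -1.0, -1.1]
width: 19.3
grasp_force: 30.0
```

Gripped with 30 N at 19.3 mm. Lifting gently.

Call:
servo_tool:
  plan:
    - [1, [0, 0, 5], 0]
    - [1, [0, 0, 15], 0]
    - [1, [0, 0, 30], 0]
    - [1, [0, 0, 50], 0]
    - [1, [0, 0, 70], 0]
    - [1, [0, 0, 90], 0]
    - [1, [0, 0, 105], 0]
    - [1, [0, 0, 110], 0]
    - [1, [0, 0, 110], 0]

```text
t: 6.3
ee_pos: [432.8, 349.1, 170.5]
orientation: [-0.033, 3.139, 0.003]
ft_force: [-0.4, -0.7, -4.4]
width: 19.2
grasp_force: 30.0
```

```bash
python3 - <<'E'
from h import *
o=ctrl.get_obs(); im=ctrl.get_image('wrist'); cv2.imwrite('pics/w5.png',im); S=ctrl.get_image('scene'); cv2.imwrite('pics/s5.png',S); c=cam('wrist',o)
print(o['t'],o['ee_pos'],o['ft_force'],o['width'])
m=proj(cam('scene'),o['ee_pos']).astype(int)
a=cv2.resize(S[m[1]-60:m[1]+90,m[0]-60:m[0]+90],(400,400),interpolation=cv2.INTER_CUBIC)
b=im[0:400,120:520]
cv2.imwrite('pics/c5.png',np.hstack([a,b]))
E
```

```text
6.3 [432.77508721 349.09215953 170.48938679] [-0.36373614 -0.70469454 -4.37696953] 19.218894334688486
```

View pics/c5.png

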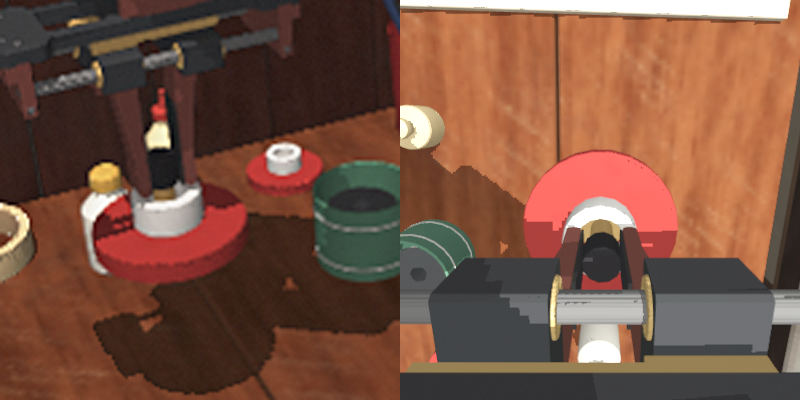

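The crop shows the lid hanging level with the cover riding along on it, and the knob between the pads at about (322,258). I'll measure the knob's offset from the TCP in the same camera used for the canister.

```bash
python3 - <<'E'
from h import *
im=cv2.imread('pics/w5.png'); o=ctrl.get_obs(); c=cam('wrist',o); t=o['ee_pos']
g=cv2.cvtColor(im,cv2.COLOR_BGR2GRAY)[210:300,285:365]
cv2.imwrite('pics/c6.png',cv2.resize(g,None,fx=7,fy=6,interpolation=cv2.INTER_CUBIC))
for d in(0,10,-10): print(proj(c,t+[d,0,7.4]),proj(c,t+[d,0,-14.6]))
print(proj(c,t+[0,10,7.4]),t)
E
```

```text
[317.7785698  264.99819529] [318.19433959 246.76948284]
[317.43735865 283.70084975] [317.8880738  263.48908256]
[318.13137939 245.66218441] [318.50971268 229.55451236]
[338.56295593 265.36570143] [431.73862986 348.25311692 168.3484555 ]
```

View pics/c6.png

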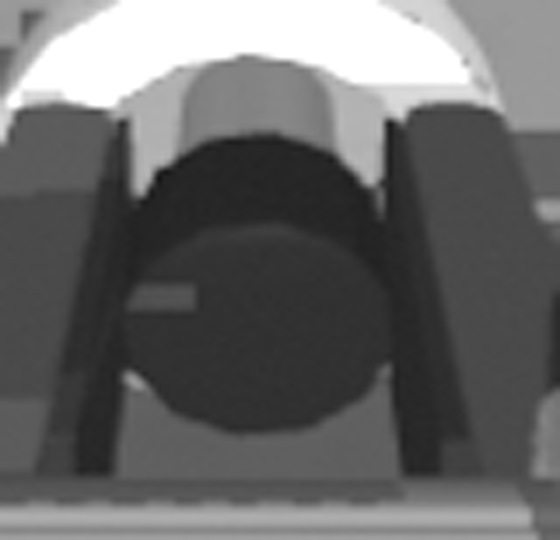

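The knob reads 1.8 mm to +y of the TCP in this camera, with x exact. As the knob is gripped, that's camera bias, so the corrected mouth is about (510,174.7). Carrying over.

Call:
servo_tool:
  plan:
    - [1, [4, -9, 0], 0]
    - [1, [13, -29, 0], 0]
    - [1, [26, -58, 0], 0]
    - [1, [39, -87, 0], 0]
    - [1, [52, -116, 0], 0]
    - [1, [65, -145, 0], 0]
    - [1, [74, -165, 0], 0]
    - [1, [78, -174, -10], 0]
    - [1, [78, -174, -25], 0]
    - [1, [78, -174, -30], 0]

```text
t: 7.23
ee_pos: [508.7, 173.1, 135.9]
orientation: [0.03, -3.137, 0.002]
ft_force: [-0.6, 0.3, -3.0]
width: 18.9
grasp_force: 30.0
```

Call:
servo_tool:
  plan:
    - [1, [0, 0, 0], 0]
    - [1, [0, 0, 0], 0]

```text
t: 7.4
ee_pos: [509.3, 174.7, 137.8]
orientation: [0.034, -3.139, 0.001]
ft_force: [-0.6, 0.2, -3.5]
width: 19.7
grasp_force: 30.0
```

```bash
python3 - <<'E'
from h import *
o=ctrl.get_obs(); S=ctrl.get_image('scene');T=ctrl.get_image('top'); cv2.imwrite('pics/s7.png',S)
print(o['t'],o['ee_pos'],o['ft_force'],o['width'])
h=cv2.cvtColor(S,cv2.COLOR_BGR2HSV); cs=cam('scene'); t=np.array([510.1,174.5,0])
for z in(0,60,83,92,138): print(z,proj(cs,t+[0,0,z]).round(1), proj(cs,t+[0,-5,z]).round(1))
R0=slice(255,345)
for nm,lo,hi in(('red',(0,150,50),(8,255,255)),('grn',(60,60,20),(95,255,255))):
    m=cv2.inRange(h,lo,hi)
    for y in range(205,280,5):
        x=np.where(m[y,R0])[0]
        if len(x)>15: print(nm,y,x.min()+255,x.max()+255,(x.min()+x.max())/2+255)
cv2.imwrite('pics/c7.png',np.hstack([cv2.resize(S[170:290,240:360],(400,400),interpolation=cv2.INTER_CUBIC),cv2.resize(T[160:270,250:360],(400,400),interpolation=cv2.INTER_CUBIC)]))
E
```

```text
7.4 [509.33530183 174.6609855  137.77843575] [-0.56549859  0.18936206 -3.51827698] 19.699925994524055
0 [299.6 266.7] [301.7 266.1]
60 [298.4 242. ] [300.6 241.4]
83 [297.9 232.1] [300.2 231.5]
92 [297.8 228.2] [300.  227.6]
138 [296.8 207.7] [299.1 207.1]
red 205 308 326 317.0
red 220 278 324 301.0
red 225 256 326 291.0
red 230 256 323 289.5
red 235 255 322 288.5
red 240 255 316 285.5
grn 245 279 316 297.5
grn 250 280 314 297.0
grn 255 279 316 297.5
grn 260 280 316 298.0
grn 265 281 315 298.0
grn 270 281 315 298.0
grn 275 288 306 297.0
```

View pics/c7.png

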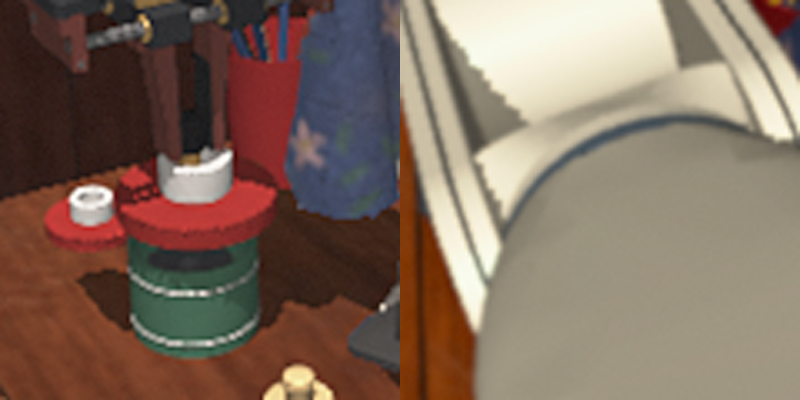

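The crop shows the cover centred over the canister to within about 1 px (collar centre about 298.7, canister centre about 297.8). I'll check the knob column numerically to refine that.

```bash
python3 - <<'E'
from h import *
S=cv2.imread('pics/s7.png'); S0=cv2.imread('pics/scene0.png')
g=cv2.cvtColor(S,cv2.COLOR_BGR2GRAY)
for y in range(184,218,3): print(y,g[y,282:312])
def edges(im,rows,a,b):
    h=cv2.cvtColor(im,cv2.COLOR_BGR2HSV); m=cv2.inRange(h,(60,60,20),(95,255,255))
    out=[]
    for y in rows:
        x=np.where(m[y,a:b])[0]; out.append((y,x.min()+a,x.max()+a))
    return out
print(edges(S0,range(240,272,4),265,330))
cs=cam('scene')
# predicted silhouette columns of cylinder r=40 at axis (x,y), height z
d=np.array([510,175,0])-cs['C']; d[2]=0; d/=np.linalg.norm(d); n=np.array([d[1],-d[0],0])
for y in(175,177,179): print(y,[[round(proj(cs,np.array([510,y,z])+s*40*n)[0],1) for s in(-1,1)] for z in(10,30,58)])
for z in(140,150): print('knob',[round(proj(cs,np.array([510.1,174.5,z])+s*10*n)[0],1) for s in(-1,1)])
E
```

```text
184 [64 55 47 44 50 50 50 55 57 61 48 35 36 34 33 33 48 54 51 51 48 54 61 60
 59 60 50 55 57 51]
187 [43 50 51 45 57 61 58 59 59 61 46 34 35 36 33 32 29 29 34 43 50 55 59 60
 60 60 56 57 62 62]
190 [35 48 50 48 56 58 61 59 60 61 53 38 29 34 30 36 32 30 29 28 35 50 61 59
 59 60 58 57 58 58]
193 [31 43 50 51 46 56 60 58 59 60 57 43 33 35 33 36 33 33 30 30 32 50 61 59
 58 59 57 58 58 60]
196 [33 30 44 50 47 51 56 59 60 58 61 47 30 35 31 35 32 30 30 32 31 50 59 58
 61 49 48 55 59 60]
199 [31 33 40 48 50 47 58 62 58 59 62 45 32 32 35 31 32 32 33 30 33 45 58 60
 61 46 43 53 55 62]
202 [37 34 34 45 50 51 45 55 61 58 60 48 33 33 29 28 27 29 29 29 30 43 54 59
 60 45 43 53 57 58]
205 [35 35 35 40 50 50 49 56 60 60 61 53 33 26 24 28 27 28 27 29 30 40 66 73
 66 45 42 52 57 61]
208 [35 35 33 40 48 50 49 47 55 59 60 55 40 28 30 31 28 29 28 30 29 46 68 70
 74 53 36 48 54 61]
211 [34 33 34 31 48 54 49 50 57 60 59 56 43 29 29 33 29 26 28 25 31 42 63 72
 72 51 32 45 53 58]
214 [ 31  29  36  31  40  49  51  49  53  60  59  61  47  27  28  29  29  22
  26 101  91  46  69  79  73  96  96  64  44  55]
217
[... 183 characters left out ...]
np.int64(316)), (248, np.int64(279), np.int64(315)), (252, np.int64(282), np.int64(316)), (256, np.int64(280), np.int64(316)), (260, np.int64(280), np.int64(316)), (264, np.int64(281), np.int64(315)), (268, np.int64(284), np.int64(316))]
175 [[np.float64(280.0), np.float64(318.4)], [np.float64(279.4), np.float64(318.2)], [np.float64(278.6), np.float64(317.9)]]
177 [[np.float64(279.1), np.float64(317.5)], [np.float64(278.5), np.float64(317.3)], [np.float64(277.7), np.float64(317.0)]]
179 [[np.float64(278.2), np.float64(316.7)], [np.float64(277.6), np.float64(316.5)], [np.float64(276.8), np.float64(316.1)]]
knob [np.float64(291.6), np.float64(301.8)]
knob [np.float64(291.4), np.float64(301.6)]
```

```bash
python3 - <<'E'
from h import *
S=cv2.imread('pics/s5.png'); g=cv2.cvtColor(S,cv2.COLOR_BGR2GRAY); cs=cam('scene')
k=np.array([432.1,348.5,165.]); u,v=proj(cs,k); print(u,v)
d=k-cs['C']; d[2]=0; d/=np.linalg.norm(d); n=np.array([d[1],-d[0],0])
print([round(proj(cs,k+s*10*n)[0],1) for s in(-1,1)])
u0=int(u)-14
for y in range(int(v)-12,int(v)+16,3): print(y,u0,g[y,u0:u0+30])
T0=cv2.cvtColor(cv2.imread('pics/scene0.png'),cv2.COLOR_BGR2GRAY)
for y in(285,288,291): print(T0[y,218:242])
for y in(346.4,348.5,350): print(y,[round(proj(cs,np.array([431.5,y,58])+s*10*n)[0],1) for s in(-1,1)])
E
```

```text
221.92901385960533 235.2847395739696
[np.float64(215.8), np.float64(228.0)]
223 207 [ 48  55  62  59  60  58  58  42 118 210 233 232 233 236 237 243 237 136
   5  25  33  50  59  61  60  62  50  34  35  35]
226 207 [ 39  50  54  63  58  57  58  50  64 175 239 233 224 228 232 230 243 213
   8  24  32  45  57  61  60  59  49  32  38  36]
229 207 [36 44 49 54 61 59 59 62 51 32 18 22 23 20 25 23 31 39 37 31 30 35 58 71
 73 73 57 32 36 35]
232 207 [36 42 54 47 53 60 59 61 56 39 32 29 29 33 34 32 31 30 27 27 30 35 58 72
 70 70 73 78 82 81]
235 207 [33 39 48 51 52 57 58 58 60 54 33 29 32 34 29 31 29 28 29 25 25 35 48 63
 72 70 69 75 82 81]
238 207 [61 26 41 51 49 53 60 60 60 56 42 28 32 30 30 30 28 28 30 25 19 29 38 60
 72 70 69 60 55 74]
241 207 [ 78  80  68  45  46  50  58  59  61  61  53  28  25  29  30  30  25  20
  20  90 149 150 107 101 106  95 107 123 105  55]
244 207 [121 130  71 114 130 105  60  53  55  53  50  81 113 117 123 124 118 108
  93  95 129 145 146 196 243 252 255 253 185  74]
247 207 [ 91  65  50 105 138 128 121 119 114 105 118 153 174 177 177 178 200 216
 218 226 242 251 247 241 229 191 146 133 119  91]
250 207 [ 98  98  87 110 154 174 170 173 206 219 223 227 221 220 229 230 213 193
 199 189 183 178 174 170 164 157 147 136 122  98]
[63 65 66 68 73 66 44 42 44 44 44 44 44 44 45 38 42 69 86 78 55 50 69 77]
[66 64 61 64 67 60 28 33 38 39 39 37 37 35 32 28 18 57 80 77 78 71 52 46]
[ 72  66  63  57  51  58  58  22  31  34  33  35  33  33  32  27  10 103
 229 255 248 238 196 114]
346.4 [np.float64(224.3), np.float64(235.8)]
348.5 [np.float64(223.2), np.float64(234.7)]
350 [np.float64(222.4), np.float64(233.8)]
```

Both cameras agree on the relative offset from knob to canister, which puts the mouth at about y 176.5 (±2), inside the chamfer's 6 mm capture. I'll shift slightly and lower while feeling the force.

Call:
servo_tool:
  plan:
    - [1, [-0.5, 2, 0], 0]
    - [1, [-0.5, 2, -6], 0]
    - [1, [-0.5, 2, -12], 0]
    - [1, [-0.5, 2, -17], 0]
    - [1, [-0.5, 2, -20], 0]
    - [1, [-0.5, 2, -22], 0]
    - [1, [-0.5, 2, -23], 0]
    - [1, [-0.5, 2, -23], 0]

```text
t: 8.17
ee_pos: [509.5, 176.4, 115.4]
orientation: [0.033, -3.141, 0.0]
ft_force: [0.4, -0.7, -4.0]
width: 19.2
grasp_force: 30.0
```

No contact force with the plug tip about 3 mm inside. Continuing.

Call:
servo_tool:
  plan:
    - [1, [0, 0, -1], 0]
    - [1, [0, 0, -2], 0]
    - [1, [0, 0, -3], 0]
    - [1, [0, 0, -3], 0]

```text
t: 8.5
ee_pos: [510.3, 176.4, 112.9]
orientation: [-0.033, 3.14, 0.0]
ft_force: [3.2, -1.2, -3.4]
width: 19.2
grasp_force: 30.0
```

Call:
servo_tool:
  plan:
    - [1, [0, 0, -1], 0]
    - [1, [0, 0, -2], 0]
    - [1, [0, 0, -2], 0]

```text
t: 8.75
ee_pos: [510.1, 176.3, 110.7]
orientation: [-0.033, 3.14, -0.0]
ft_force: [3.4, -2.7, -2.5]
width: 19.2
grasp_force: 30.0
```

The lateral force says the bore lies slightly towards +x, −y. I'll comply with that and lower the last 2 mm.

Call:
servo_tool:
  plan:
    - [1, [0.8, -0.6, 0], 0]
    - [1, [1.5, -1, 0], 0]
    - [1, [1.5, -1, -1], 0]
    - [1, [1.5, -1, -2], 0]
    - [1, [1.5, -1, -2], 0]

```text
t: 9.17
ee_pos: [510.6, 175.5, 108.5]
orientation: [0.033, -3.14, 0.0]
ft_force: [-0.2, -0.5, -1.6]
width: 19.3
grasp_force: 30.0
```

Call:
servo_tool:
  plan:
    - [1, [0, 0, -0.5], 0]
    - [1, [0, 0, -1], 0]
    - [1, [0, 0, -1], 0]
    - [1, [0, 0, -1], 0]

```text
t: 9.5
ee_pos: [510.7, 175.5, 108.5]
orientation: [0.033, -3.141, 0.0]
ft_force: [-3.7, -1.4, 8.9]
width: 19.4
grasp_force: 30.0
```

Contact builds at z 108.5, matching the expected 108.6, so the inner lid is home. Releasing the knob.

Call:
servo_tool:
  plan:
    - [1, [0, 0, 0.5], 0]
    - [0, [0, 0, 0.5], 0]
    - [0, [0, 0, 0.5], 0]
    - [0, [0, 0, 0.5], 0]
    - [0, [0, 0, 0.5], 0]
    - [0, [0, 0, 0.5], 0]
    - [0, [0, 0, 0.5], 0]
    - [0, [0, 0, 0.5], 0]
    - [0, [0, 0, 0.5], 0]
    - [0, [0, 0, 0.5], 0]

```text
t: 10.33
ee_pos: [511.1, 175.5, 108.2]
orientation: [-0.033, 3.141, 0.0]
ft_force: [0.4, -0.3, 0.3]
width: 76.1
grasp_force: 0.0
```

```bash
python3 - <<'E'
from h import *
o=ctrl.get_obs(); im=ctrl.get_image('wrist'); cv2.imwrite('pics/w8.png',im); S=ctrl.get_image('scene'); cv2.imwrite('pics/s8.png',S)
print(o['t'],o['ee_pos'],o['ft_force'],o['width']); c=cam('wrist',o)
print([proj(c,np.array(o['ee_pos'])+[0,0,z]) for z in(7.4,-18)])
m=cv2.inRange(cv2.cvtColor(im,cv2.COLOR_BGR2HSV),(0,0,150),(180,70,255))
for y in range(190,262,6):
    x=np.where(m[y,240:400])[0]
    if len(x)>3: print(y,x.min()+240,x.max()+240)
cv2.imwrite('pics/c8.png',np.hstack([cv2.resize(S[170:290,240:360],(400,400),interpolation=cv2.INTER_CUBIC),im[:,120:520]]))
E
```

```text
10.3333 [511.12631869 175.50099076 108.15246005] [ 0.35797136 -0.26366748  0.28923719] 76.08169503078497
[array([317.78318907, 265.0049068 ]), array([318.24153506, 244.32875039])]
202 299 335
208 291 343
214 287 347
220 283 350
226 281 352
232 280 353
238 279 354
244 278 354
250 280 353
256 282 351
```

View pics/c8.png

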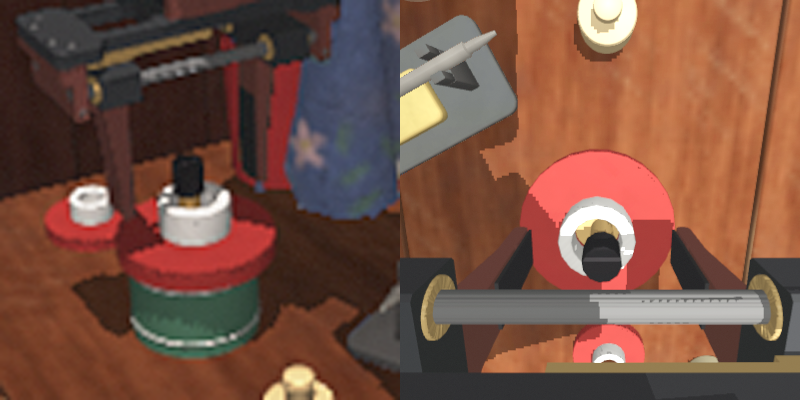

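The crop shows the lid seated with the skirt over the rim, level. The collar is centred at column 316 in the wrist view, about 3 mm to −y of the knob (its play), and the gripper will centre it. Lowering to the collar.

Call:
servo_tool:
  plan:
    - [0, [0, 0, 0], 0]
    - [0, [0, 0, -8], 0]
    - [0, [0, 0, -16], 0]
    - [0, [0, 0, -21], 0]
    - [0, [0, 0, -23], 0]
    - [0, [0, 0, -23], 0]
    - [0.5, [0, 0, -23], 0]
    - [0.5, [0, 0, -23], 0]
    - [0.5, [0, 0, -23], 0]
    - [0.5, [0, 0, -23], 0]

```text
t: 11.27
ee_pos: [511.3, 175.6, 85.4]
orientation: [-0.033, 3.141, 0.0]
ft_force: [-0.5, -1.1, -0.1]
width: 64.5
grasp_force: 0.0
```

Call:
servo_tool:
  plan:
    - [1, [0, 0, 0], 0]
    - [1, [0, 0, 0], 0]
    - [1, [0, 0, 0], 0]
    - [1, [0, 0, 0], 0]
    - [1, [0, 0, 0], 0]
    - [1, [0, 0, 0], 0]
    - [1, [0, 0, 0], 0]

```text
t: 11.85
ee_pos: [511.2, 175.4, 85.3]
orientation: [-0.033, 3.141, -0.0]
ft_force: [-1.3, -1.1, 3.8]
width: 43.5
grasp_force: 30.0
```

The collar is held (43.5 mm, 30 N). Lifting straight up, slowly at first.

Call:
servo_tool:
  plan:
    - [1, [0, 0, 1], 0]
    - [1, [0, 0, 3], 0]
    - [1, [0, 0, 6], 0]
    - [1, [0, 0, 10], 0]
    - [1, [0, 0, 15], 0]
    - [1, [0, 0, 20], 0]
    - [1, [0, 0, 20], 0]

```text
t: 12.43
ee_pos: [511.8, 175.7, 106.4]
orientation: [-0.033, 3.14, 0.001]
ft_force: [-0.1, 0.1, -2.0]
width: 43.4
grasp_force: 30.0
```

Only the cover's weight shows. Continuing up.

Call:
servo_tool:
  plan:
    - [1, [0, 0, 8], 0]
    - [1, [0, 0, 18], 0]
    - [1, [0, 0, 30], 0]
    - [1, [0, 0, 42], 0]
    - [1, [0, 0, 54], 0]
    - [1, [0, 0, 66], 0]
    - [1, [0, 0, 74], 0]
    - [1, [0, 0, 78], 0]
    - [1, [0, 0, 78], 0]
    - [1, [0, 0, 78], 0]

```text
t: 13.27
ee_pos: [511.0, 175.5, 183.3]
orientation: [-0.033, 3.141, 0.0]
ft_force: [-0.4, 0.1, -1.9]
width: 42.8
grasp_force: 30.0
```

```bash
python3 - <<'E'
from h import *
S=ctrl.get_image('scene'); cv2.imwrite('pics/s9.png',S); o=ctrl.get_obs()
print(o['t'],o['ee_pos'],o['ft_force'],o['width'],abs(o['qvel']).max())
h=cv2.cvtColor(S,cv2.COLOR_BGR2HSV); cs=cam('scene')
def bb(m,roi,t):
    x0,y0,x1,y1=roi; m=m[y0:y1,x0:x1]; n,_,st,ce=cv2.connectedComponentsWithStats(m)
    for i in range(1,n):
        if st[i,4]>15: print(t,st[i][:2]+[x0,y0],st[i][2:],(ce[i]+[x0,y0]).round(1))
bb(cv2.inRange(h,(0,170,60),(7,255,255))|cv2.inRange(h,(172,170,60),(180,255,255)),(262,150,335,250),'red')
bb(cv2.inRange(h,(12,60,60),(30,255,255)),(270,200,330,260),'brass')
bb(cv2.inRange(h,(0,0,0),(180,255,45)),(270,190,330,260),'black')
bb(cv2.inRange(h,(60,60,20),(95,255,255)),(265,220,330,285),'green')
p=[510.7,175.5]
for n,z in(('knobtop',116),('knobbot',94),('flange',64),('rim',60),('coverbottom',151),('covertop',166)): print(n,proj(cs,p+[z]).round(1))
E
```

```text
13.3167 [510.77897437 175.3868655  182.86531973] [ 0.14693819 -0.53789454 -1.02761713] 42.97227755248996 0.008527547467449917
red [270 174] [  62   53 1145] [306.9 203.8]
red [262 227] [ 20  19 168] [271.2 238.2]
brass [277 228] [ 42  25 774] [297.2 241. ]
black [275 210] [ 27  19 155] [292.5 220. ]
green [279 246] [ 38  11 121] [298.1 253.1]
green [279 252] [ 38  20 466] [298.3 263.3]
green [281 268] [36  9 84] [299.3 273.6]
knobtop [296.7 217.6]
knobbot [297.1 227.3]
flange [297.8 240.3]
rim [297.8 242. ]
coverbottom [295.9 201.7]
covertop [295.6 194.8]
```

The brass flange is at (297.2,241.0) against a predicted (297.8,240.3) when seated. The canister edges are unchanged at columns 279–316. The cover is held about 35 mm above the knob, with the arm at rest, so I'm handing in.

```bash
python3 -c "
from workcell import ctrl
print(ctrl.close_job())"
```

```text
the job is handed in; nothing more can be done
None
```

The job is handed in, result not returned: the inner lid is fully seated on the canister, which measures unmoved, and the cover is held by its collar about 35 mm clear above the knob, at 13.3 s of the 50 s limit.

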